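Uncover a microscope objective and present it to the inspection camera

ROBOT

A 7-joint arm with a two-finger parallel gripper is mounted at the origin on the work surface. World frame = base frame: x ahead of the robot, y to its left, z up, the work surface at z = 0. Lengths are in m, angles in rad, forces in N, time in s.
With the tool pointing down it reaches from about 0.425 to 1.025 m from the base axis. Payload 9.4 kg.
Tool frame: the origin (TCP) lies between the finger pads; the fingertips stand 8 mm ahead of it and the grasp point (between the pads) lies 11 mm behind it; z points along the fingers, y is the line along which they close (so a half turn about z gives the same grasp; the last joint's range is limited). The gripper opens to 85 mm and grips with 20 to 120 N. Pads are 22 mm wide; open, the fingers measure 114 mm over their backs; the gripper's body (76 mm by 85 mm) begins 54 mm behind the grasp point. The pads swing forward as they close: fully open they stand 13 mm farther back than shut.
Start: joints at [-1.3, 0.599, -0.003, 1.599, 0.002, 0.943, -0.08], TCP at [0.247, 0.682, 0.239] pointing down, gripper open.
Joint ranges: [-2.57, 2.57], [-0.35, 1.97], [-1.29, 1.29], [0.11, 2.56], [-1.05, 4.19], [0.11, 1.86], [-2.63, 2.63]. Speed limits (rad/s): [2.22, 2.22, 3.01, 3.01, 3.14, 3.14, 3.14].

INTERFACE

Orientations are given as [roll, pitch, yaw] about the fixed x, y, z axes, in that order (R = Rz(yaw) Ry(pitch) Rx(roll)).
In Python, from bench import r gives the robot as it stands. The module is installed in compiled form; this text tells all that it offers.
- The arm moves only by the tool step_arm, never from a script. Its argument "commands" is one flat list of numbers, 7 for each row, row after row: the shift along the tool's x, y, z in m, then the turn, a rotation vector about the tool's x, y, z in degrees, then the opening, from 0 (shut) to 1 (fully open). A call has exactly 10 rows; each row shifts and turns the commanded pose from where the row before left it, along the tool's axes as they then stand; what a row does not reach is not made up. A row lasts 1/8 s, in which the tool goes at most 62.5 mm and 10.7 degrees, less where a joint would pass 70% of its speed; a pose out of reach is approached as far as the arm can. A call with a gripper value outside its range is refused whole. The fingers move at their own pace and stop on an object; "newtons" is the grip in N (left out, the last holds). Time passes only in rows, so rows that do not move let the fingers close, or fill a call up. It gives the time, the measured TCP pose, the force, the opening and the grip force at its end, in the units of the state.
- r.sense(): the state, without advancing time (a new reading comes with each control period).
- r.snapshot(name): name is "side" or "top" or "wrist"; returns a dict with "image" (480x640x3 uint8, red, green, blue), "camera_matrix" (3x3 intrinsics, pixels), "R" (3x3) and "t" (3): a world point X has camera coordinates R X + t; the wrist camera has in their place "mount" (4x4, takes a point from camera to tool coordinates, whose origin is the TCP and whose axes are the flange's). Camera axes: x right, y down, z forward; pixel columns grow to the right and rows downward; lengths in m; the calibration is good to about 2 mm. The wrist camera is an equidistant fisheye: a pixel r from the principal point sees the ray r / f radians off the axis. A picture is of the moment at which its call begins: read the wrist's pose just before it. There is no depth.
- r.finish_job(): hands the job in; it is judged then, once.
Trained networks look in the newest picture that a camera, given by its name, has taken for a name from the list of things; names that differ only in an ending like _2 or _b are one class to them, and where a whole thing is asked for, a point or a joint stands for the part that bears it (a point fixed in the world has none). Each returns a list of dicts, best first, with "conf" (0 to 1); they miss things now and then, are a little off and sometimes report something else, mostly with a low value. They report only what shows in the picture. A call takes as long as a camera call. They do not tell look-alikes from the thing itself.
- r.regions_of(camera, target): "region" (480x640 bool, what is visible of it) and "extent" ([left, top, right, bottom] in pixels, round what is visible of it).
- r.tip_of(camera, target): "location" ([column, row] in pixels: a listed point, or the origin of a listed thing).
The state is a dict: "clock": time; "joint_positions": joint angles; "dq": joint speeds; "effort": joint torques, N m; "tcp_pos": TCP position; "orientation": TCP orientation; "force": force on the tool from outside, world axes, zero at the start; "wrist_torque": the same for the moment, N m; "opening": finger opening in m; "grip_force": force on a finger pad.
Only numpy, scipy, OpenCV 4.12 (cv2) and the standard library are available. Lean on these libraries where they do the work, as an engineer would, in place of code of your own. Each camera call takes 0.05 s, during which the arm holds its last target. There are 200 camera calls.

TASK

Take the clear dust cover off the microscope objective that stands in the grey holder block, and hang the cover by its ring handle on the hook of the steel stand, without ever setting it down on the bench. Then pull the objective out of the block and hold it in the air in front of the tilted inspection camera, its narrow front end pointing straight into the camera lens, on the lens axis and 70 mm from the glass. Finish while still holding it there, steady, with the cover left hanging; do not bump the camera or push the other things on the bench about.

Things in the scene. Friction and masses are not known exactly. Their poses are not given: they have to be found in the camera images.
- block: Grey plastic holder block, 100 x 100 x 25 mm high, fixed to the bench, level. Origin: centre of its underside. In the middle of its top a round hole, 19 mm wide and 20 mm deep, holds the objective.
- objective: Metal cylinder 72 mm long, 0.10 to 0.18 kg, standing nose down in the block. Origin: centre of its narrow front end (front lens); z along its axis to the thread end (up at the start). Nose 16 mm diameter for z 0 to 16 mm, barrel 28 mm for 16 to 60, brass thread 20 mm for 60 to 72. The shoulder at z 16 rests on the block's top, so the origin starts 9 mm above the bench. Grip the barrel, any yaw.
- cover: Clear bell, open below, 64 mm wide outside (58 inside), 75 mm high (71 inside), 0.09 kg, over the objective on the block's top (25 mm up), within 6 mm of centred. Origin: centre of its open rim; z up. On top a ring handle of 6 mm rod in its own y-z plane (look through along x): opening 44 mm wide in y, from z 75 to 126 mm, narrowing to a rounded top; rod's outer top at z 132 mm.
- cover_eye (a point): Middle of the underside of the ring handle's top, 126 mm above the cover's origin on its axis: the spot that rests on the hook.
- cover_post (a point): Middle of the round black grip post on the cover's axis above the ring: 14 mm diameter, from 132 to 163 mm above the cover's origin, this point at 148 mm. With the fingers closing along the cover's y axis on the post and their tips above 133 mm, the ring below stays free for the hook.
- hook_stand: Fixed steel stand: base disc 110 mm diameter, 12 mm high; column 14 mm diameter, 213 mm high. Origin: under the column at bench level; z up. A level rod 8 mm thick runs from the column along the stand's own -x for 95 mm, centre line 200 mm above the bench (top side 204 mm); its tip then turns up, ending 104 mm out and 218 mm high.
- hook_seat (a point): Point on the top side of the hook's level rod, 55 mm out from the column axis, 204 mm above the bench: where the ring handle should hang.
- camera_head: Head of the fixed inspection camera: white box 50 x 56 mm, round black lens barrel 34 mm wide, white light ring 50 mm wide set 10 mm back. Origin: centre of the lens glass, 130 mm above the bench; z is the viewing axis, out of the lens, up and leaning 30 degrees from plumb, roughly towards the robot. The head reaches 105 mm back from the glass.
- camera: The whole inspection camera (foot, bracket and head), fixed: foot disc 120 mm diameter. Origin: at bench level plumb under the lens glass; z up; the viewing axis leans towards this body's own -x.
- focus (a point): The point in free air on the camera's viewing axis, 70 mm in front of the lens glass, where the objective's front end must be held.
- reagent: Amber glass bottle, 54 mm diameter, 110 mm high, loose bystander. Origin: centre of its underside.
- dish: Closed petri dish, 94 mm diameter, 16 mm high, loose bystander. Origin: centre of its underside.
- slidebox: Flat slide box, black with grey lid, about 87 x 102 x 34 mm, loose bystander. Origin: centre of its underside.
There are look-alikes about, which are no part of the job. What is shaped like the block but pink is not meant.

How it is judged:
By the outcome, as a careful person would: the job done as asked, in the order asked, and still so for the second after the job is handed in, while the arm keeps its last pose, push and grip.
It also fails if it takes over 56 s, if anything falls off the work surface, if the arm or the gripper's body presses on something with over 40 N, if the wrist force passes 120 N, or if a joint passes its speed limit or range.

## Working session

There is one attempt and no reset: what is moved stays moved. The work goes in short steps, Python scripts to look and compute and a tool call to move; the robot and the scene stay as the last step left them, time stands still between calls to the robot, and variables do not carry over. Pictures are saved under pics/ and viewed, at most 10 in all, crops included, and the job is handed in when it is done.

Besides the shell and the picture viewer there is one more tool, called by a JSON object that holds its "name" and its "arguments". step_arm: Moves the arm, as the interface text tells. Its arguments: {"type":"object","properties":{"commands":{"type":"array","items":{"type":"number"}},"newtons":{"type":"number"}},"required":["commands"]}

```bash
mkdir -p pics; python3 - <<'E'
from bench import r
import cv2,numpy as np,pickle
s=r.sense();print({k:np.round(v,3) for k,v in s.items()})
out={}
for c in["side","top"]:
    p=r.snapshot(c);cv2.imwrite(f"pics/{c}0.png",p["image"][:,:,::-1])
    d={}
    for t in["block","cover","cover_eye","cover_post","hook_stand","hook_seat","camera_head","camera","focus","objective","reagent","dish","slidebox"]:
        l=r.tip_of(c,t);d[t]=l
        print(c,t,[(np.round(x["location"],1).tolist(),round(x["conf"],2)) for x in l][:4])
    out[c]=(p,d)
    print(p["camera_matrix"],p["R"],p["t"])
pickle.dump(out,open("s0.pkl","wb"))
E
```

```text
{'clock': np.float64(0.0), 'joint_positions': array([-1.3  ,  0.6  , -0.003,  1.6  ,  0.002,  0.943, -0.08 ]), 'dq': array([-0.   , -0.001, -0.002, -0.001,  0.001,  0.   , -0.   ]), 'effort': array([ 0.0000e+00, -7.7643e+01,  1.5650e+00, -2.5801e+01,  1.2000e-02,
        9.0000e-03,  0.0000e+00]), 'tcp_pos': array([0.247, 0.681, 0.238]), 'orientation': array([-3.14 ,  0.   ,  2.794]), 'force': array([ 0.124,  0.051, -0.172]), 'wrist_torque': array([-0.033,  0.003, -0.01 ]), 'grip_force': np.float64(0.0), 'opening': np.float64(0.085)}
side block [([328.9, 309.3], 0.86), ([251.0, 419.0], 0.65), ([440.3, 302.4], 0.63)]
side cover [([327.4, 299.2], 0.7)]
side cover_eye [([329.0, 240.0], 0.63)]
side cover_post [([327.8, 226.9], 0.98), ([341.5, 226.1], 0.17)]
side hook_stand [([340.8, 221.4], 0.95)]
side hook_seat [([371.2, 140.8], 0.72), ([342.5, 220.8], 0.54), ([416.9, 356.3], 0.2)]
side camera_head [([342.4, 221.8], 0.61)]
side camera [([250.1, 415.0], 0.86), ([419.1, 355.9], 0.48)]
side focus [([418.1, 357.3], 0.65)]
side objective [([451.7, 248.6], 0.36)]
side reagent [([211.7, 300.7]
[... 525 characters left out ...]
over_post [([290.8, 241.8], 0.96)]
top hook_stand [([426.9, 241.2], 0.94)]
top hook_seat [([455.1, 251.1], 0.57)]
top camera_head [([174.0, 215.7], 0.84)]
top camera [([189.0, 228.9], 0.63)]
top focus [([168.5, 229.3], 0.63)]
top objective [([293.6, 245.8], 0.4)]
top reagent [([297.0, 164.5], 0.67)]
top dish [([402.4, 345.7], 0.78), ([175.4, 216.3], 0.74), ([171.7, 230.3], 0.55)]
top slidebox [([255.1, 321.5], 0.78)]
[[468.27575679   0.         313.93510749]
 [  0.         468.27575679 240.05996671]
 [  0.           0.           1.        ]] [[-0.03015544 -0.99950527 -0.00893619]
 [-0.98587045  0.03121548 -0.16457536]
 [ 0.16477289  0.00384708 -0.98632403]] [0.02746191 0.57446113 1.04209508]
```

View pics/side0.png

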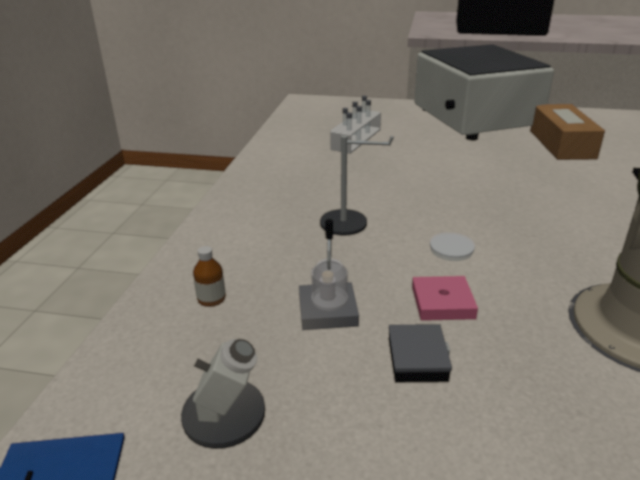

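View pics/top0.png

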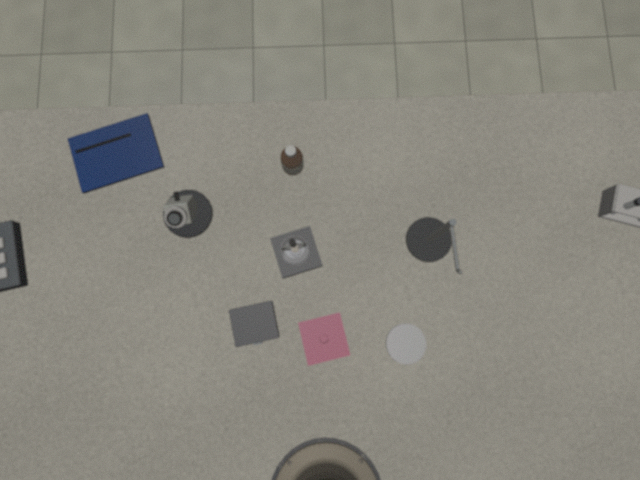

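The side view shows the grey block with the clear cover at (328,300), black post at (329,230), steel hook stand at (343,220) with the rod tip at (392,140), inspection camera foot at (223,410) with its lens at (242,352). The bystanders are the bottle (209,280), dish (452,246) and slide box (419,352). Look-alikes: pink block (444,297), not meant; grey slide box (419,352) as "block", not meant; test-tube rack (356,125) as "hook". The top view shows the block at (296,252), camera (177,217), stand disc (429,240), and rod from (452,222) to (459,271).

```bash
cat > h.py <<'E'
import numpy as np,cv2,pickle
from scipy.optimize import least_squares,minimize
from scipy.spatial.transform import Rotation as Ro
def proj(p,X):
    C=np.atleast_2d(X)@p["R"].T+p["t"]; u=C@p["camera_matrix"].T
    return u[:,:2]/u[:,2:]
def projw(p,s,X):  # wrist fisheye; s = state
    Rt=Ro.from_euler("xyz",s["orientation"]).as_matrix()
    T=(np.atleast_2d(X)-s["tcp_pos"])@Rt
    M=np.array(p["mount"]);C=(T-M[:3,3])@M[:3,:3]
    rr=np.hypot(C[:,0],C[:,1]);th=np.arctan2(rr,C[:,2])
    K=p["camera_matrix"];k=(th/np.maximum(rr,1e-9))[:,None]
    return C[:,:2]*k*np.array([K[0,0],K[1,1]])+K[:2,2]
def solve(views,x0=(.6,0,.1)):
    """views: list of (projfunction, pixel) -> world point, residual px"""
    f=lambda X:np.concatenate([(g(X)[0]-px) for g,px in views])
    q=least_squares(f,x0,loss="soft_l1");return q.x,np.round(f(q.x),1)
def onplane(g,px,z,x0=(.6,0)):
    return least_squares(lambda q:g(np.r_[q,z])[0]-px,x0).x
E
python3 - <<'E'
from h import *
o=pickle.load(open("s0.pkl","rb"));S=lambda X:proj(o["side"][0],X);T=lambda X:proj(o["top"][0],X)
for n,a,b in[("post",(327.8,226.9),(290.8,241.8)),("hooktip",(392,139),(459,271)),("rodroot",(344,141),(452,222)),("lens",(242,352),(175,217))]:
    print(n,*[np.round(v,3) for v in solve([(S,a),(T,b)])])
print("block",onplane(S,(328.9,309.3),0),onplane(T,(295.7,254.2),0))
print("stand",onplane(S,(340.8,221.4),0),onplane(T,(426.9,241.2),0), "disc",onplane(T,(429,239.5),.012),onplane(S,(343.5,221),.012))
print("foot",onplane(T,(188.5,214),.0),onplane(S,(223,411),.0))
print("reagent",onplane(T,(297,164.5),0),"dish",onplane(T,(402,346),0),"slide",onplane(T,(255,321),0))
c=[onplane(T,q,.025) for q in[(271,238),(310,227),(322,265),(283,277)]]
print("block top",np.mean(c,0),np.round(c,3),[np.degrees(np.arctan2(*(c[(i+1)%4]-c[i])[::-1]))%90 for i in range(4)])
E
```

```text
post [0.552 0.057 0.177] [ 0.2  0.  -0.  -0.2]
hooktip [ 0.477 -0.271  0.211] [-0.6 -0.1  0.   0.5]
rodroot [ 0.577 -0.268  0.201] [-0.2 -0.   0.   0.2]
lens [0.622 0.312 0.123] [-0.3 -0.1  0.1  0.5]
block [0.55269494 0.04920849] [0.54973773 0.05502732]
stand [ 0.58392088 -0.27700337] [ 0.57153928 -0.26376767] disc [ 0.5736254  -0.26620395] [ 0.57475787 -0.25875407]
foot [0.65771969 0.31628202] [0.66240956 0.30928248]
reagent [0.77567186 0.04640999] dish [ 0.32545378 -0.18837273] slide [0.39342933 0.1550619 ]
block top [0.55243538 0.0519055 ] [[ 0.587  0.112]
 [ 0.611  0.018]
 [ 0.519 -0.007]
 [ 0.493  0.085]] [np.float64(14.212284733332112), np.float64(15.562391328084175), np.float64(15.388467853783396), np.float64(15.937837096251416)]
```

{"name": "step_arm", "arguments": {"commands": [-0.03,-0.032,-0.012,0,0,0,1,-0.04,-0.043,-0.012,0,0,0,1,-0.04,-0.043,-0.012,0,0,0,1,-0.04,-0.043,-0.012,0,0,0,1,-0.04,-0.043,-0.012,0,0,0,1,-0.04,-0.043,-0.012,0,0,0,1,-0.04,-0.043,-0.012,0,0,0,1,-0.04,-0.043,-0.012,0,0,0,1,-0.04,-0.043,-0.012,0,0,0,1,-0.03,-0.032,-0.012,0,0,0,1]}}

```text
clock: 2.65
tcp_pos: [0.466, 0.1659, 0.3601]
orientation: [3.141, 0.001, 2.792]
force: [1.4, 1.0, 0.5]
opening: 0.0856
grip_force: 0.0
```

```bash
python3 - <<'E'
from bench import r
from h import *
s=r.sense();print({k:np.round(s[k],3) for k in["clock","joint_positions","tcp_pos","orientation"]})
p=r.snapshot("wrist");cv2.imwrite("pics/w1.png",p["image"][:,:,::-1]);pickle.dump((s,p),open("w1.pkl","wb"))
print(p["camera_matrix"],p["mount"])
for t in["block","cover","cover_eye","cover_post","hook_stand","hook_seat","camera_head","camera","focus"]:
    print(t,[(np.round(x["location"],1).tolist(),round(x["conf"],2)) for x in r.tip_of("wrist",t)][:4])
E
```

```text
{'clock': np.float64(2.65), 'joint_positions': array([-0.564,  0.185,  0.129,  1.965, -0.028,  0.993,  0.799]), 'tcp_pos': array([0.466, 0.166, 0.36 ]), 'orientation': array([3.141e+00, 1.000e-03, 2.792e+00])}
[[371.64829954   0.         323.78706792]
 [  0.         371.64829954 236.28797304]
 [  0.           0.           1.        ]] [[-2.23150474e-04 -9.51556276e-01 -3.07474559e-01  7.95646244e-02]
 [ 9.99998522e-01  3.11763388e-04 -1.69058069e-03  7.67442389e-04]
 [ 1.70454197e-03 -3.07474482e-01  9.51554800e-01 -1.35746222e-01]
 [ 0.00000000e+00  0.00000000e+00  0.00000000e+00  1.00000000e+00]]
block [([272.9, 263.2], 0.92), ([179.9, 149.1], 0.76)]
cover [([267.3, 267.8], 0.91)]
cover_eye [([250.8, 311.9], 0.92)]
cover_post [([251.5, 312.8], 0.75), ([247.2, 327.0], 0.71), ([269.0, 269.4], 0.2), ([501.3, 270.4], 0.16)]
hook_stand [([112.5, 328.6], 0.71), ([327.4, 373.7], 0.71)]
hook_seat [([30.5, 368.7], 0.94)]
camera_head [([489.6, 279.2], 0.88)]
camera []
focus [([498.8, 274.1], 0.76)]
```

View pics/w1.png

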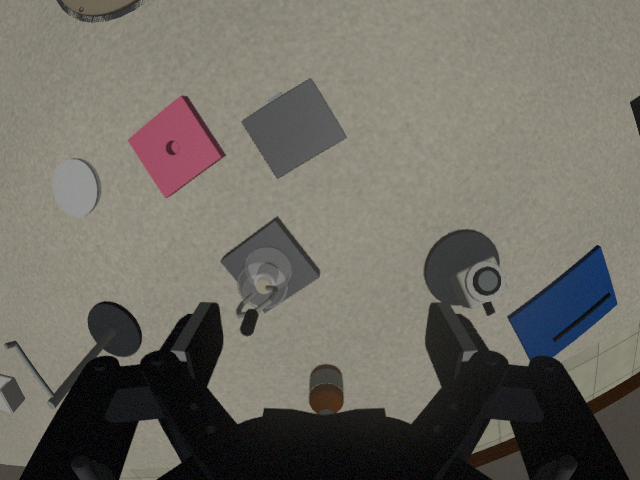

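The wrist view shows the grey block (272,263) with the clear cover at (265,275), its ring at (258,302) and black post (249,322). The pink look-alike is at (176,147), slide box (294,128), stand disc (114,328), rod tip (12,345), and lens (487,281). I choose the grey block at (272,263) and check it in a close crop.

```bash
python3 - <<'E'
from h import *
s,p=pickle.load(open("w1.pkl","rb"))
c=p["image"][230:350,200:320,::-1];c=cv2.resize(c,None,fx=5,fy=5,interpolation=cv2.INTER_CUBIC)
cv2.imwrite("pics/w1c.png",c)
o=pickle.load(open("s0.pkl","rb"));S=lambda X:proj(o["side"][0],X);T=lambda X:proj(o["top"][0],X);W=lambda X:projw(p,s,X)
for n,a,b,w in[("post",(327.8,226.9),(290.8,241.8),(249,322)),("hooktip",(392,139),(459,271),(10,344)),("rodroot",(344,141),(452,222),(53,403)),("lens",(242,352),(175,217),(487,281))]:
    print(n,*[np.round(v,3) for v in solve([(S,a),(T,b),(W,w)])])
print("foot",onplane(W,(461,268),.0),"disc",onplane(W,(114.5,328.5),.012))
k=[onplane(W,q,.025) for q in[(277,217),(320,270),(268,311),(221,262)]]
print("block",np.mean(k,0),np.round(k,3))
print("cover base centre",onplane(W,(267,269),.025))
E
```

```text
post [0.55  0.055 0.176] [1.4 0.5 0.7 0.8 0.5 1.2]
hooktip [ 0.477 -0.272  0.21 ] [-0.7  0.3 -0.1  0.5 -0.3  0.1]
rodroot [ 0.577 -0.267  0.207] [-0.1 -2.2  0.1 -0.2  0.5 -0.8]
lens [0.622 0.313 0.125] [-0.5 -0.2 -0.9  0.6 -0.5 -0.1]
foot [0.66082885 0.3164219 ] disc [ 0.57205701 -0.25892285]
block [0.55041126 0.05742046] [[ 0.488  0.092]
 [ 0.578  0.119]
 [ 0.614  0.025]
 [ 0.521 -0.007]]
cover base centre [0.55229166 0.05074036]
```

View pics/w1c.png

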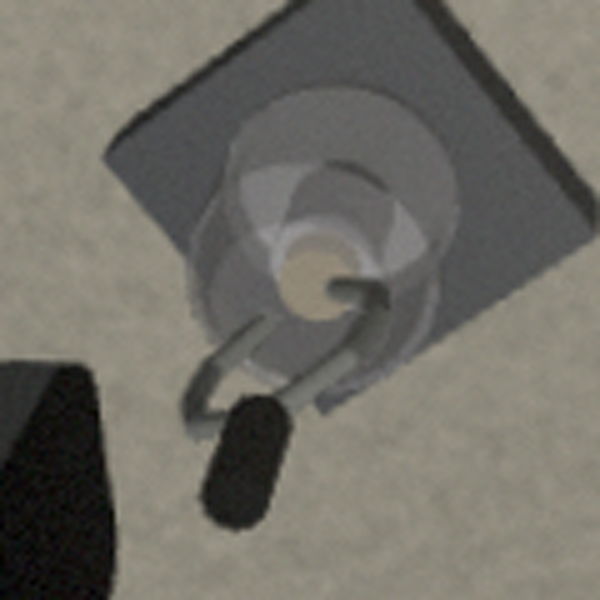

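The crop confirms the choice: grey block (not pink) with the clear bell over the brass-threaded objective at crop (320,275). The black post is at (248,460) and the ring plane runs from (195,415) to (380,300). Next I'll go above it, lining the fingers up with the ring plane.

{"name": "step_arm", "arguments": {"commands": [0,0,0,0,0,-8,1,0,0,0,0,0,-8,1,0,0,0,0,0,-8,1,0,0,0,0,0,-8,1,-0.02,-0.042,0.01,0,0,0,1,-0.02,-0.042,0.01,0,0,0,1,-0.02,-0.042,0.01,0,0,0,1,0,0,0,0,0,0,1,0,0,0,0,0,0,1,0,0,0,0,0,0,1]}}

```text
clock: 4.4
tcp_pos: [0.5499, 0.0593, 0.3295]
orientation: [3.141, 0.0, -2.929]
force: [0.4, 0.7, -0.0]
opening: 0.0856
grip_force: 0.0
```

```bash
python3 - <<'E'
from bench import r
from h import *
s=r.sense();print({k:np.round(s[k],3) for k in["clock","joint_positions","tcp_pos","orientation"]})
p=r.snapshot("wrist");pickle.dump((s,p),open("w2.pkl","wb"))
for t in["cover","cover_eye","cover_post","block","camera_head"]:
    print(t,[(np.round(x["location"],1).tolist(),round(x["conf"],2)) for x in r.tip_of("wrist",t)][:4])
v=p["image"][180:420,200:460,::-1].copy()
cv2.imwrite("pics/w2.png",cv2.resize(v,None,fx=2.5,fy=2.5,interpolation=cv2.INTER_CUBIC))
E
```

```text
{'clock': np.float64(4.4), 'joint_positions': array([-0.295,  0.295,  0.112,  1.893, -0.04 ,  0.955,  1.619]), 'tcp_pos': array([0.55 , 0.059, 0.329]), 'orientation': array([ 3.141,  0.   , -2.929])}
cover [([316.9, 189.7], 0.63)]
cover_eye [([318.7, 210.0], 0.57)]
cover_post [([317.2, 220.2], 0.62)]
block [([318.4, 221.2], 0.74), ([304.2, 21.2], 0.64)]
camera_head [([526.1, 312.3], 0.62)]
```

View pics/w2.png

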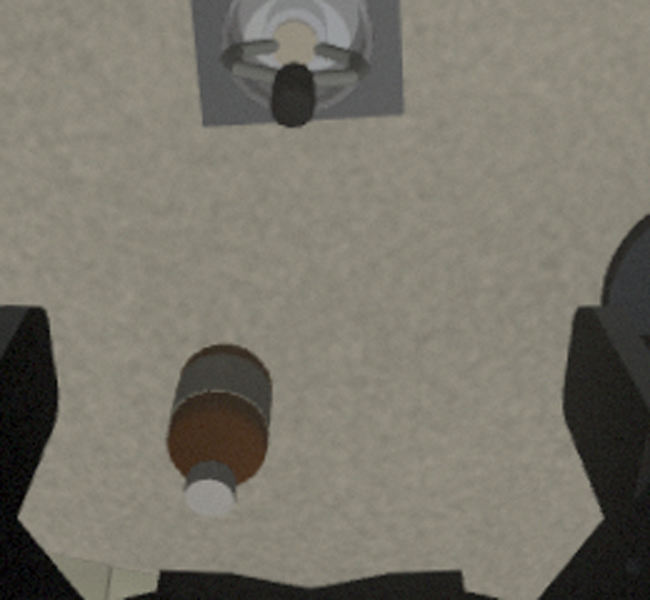

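The view shows the post top at crop (293,105), i.e. pixel (317,222). The ring spans (223,57) to (370,67), so it is tilted about 4° from the finger line. The bottle is at crop (220,430).

```bash
python3 - <<'E'
from h import *
o=pickle.load(open("s0.pkl","rb"));S=lambda X:proj(o["side"][0],X);T=lambda X:proj(o["top"][0],X)
s1,p1=pickle.load(open("w1.pkl","rb"));W1=lambda X:projw(p1,s1,X)
s2,p2=pickle.load(open("w2.pkl","rb"));W2=lambda X:projw(p2,s2,X)
f1=lambda x,y:(200+x/5,230+y/5);f2=lambda x,y:(200+x/2.5,180+y/2.5)
print("post top",*solve([(S,(329,221)),(W2,f2(293,108)),(W1,f1(236,508))]))
print("post top z .188:",onplane(W1,f1(236,508),.188),onplane(W2,f2(293,108),.188))
print("post bottom z .157:",onplane(W1,f1(265,400),.157),onplane(W2,f2(294,72),.157))
for nm,a,b in[("L",f2(225,57),f1(195,415)),("R",f2(368,66),f1(382,298))]:
    print(nm,*solve([(W2,a),(W1,b)],(.55,.05,.13)))
for z in(.12,.135):
  for W,L,R in[(W2,f2(225,57),f2(368,66)),(W1,f1(195,415),f1(382,298))]:
    a,b=onplane(W,L,z),onplane(W,R,z);d=b-a;print(z,np.degrees(np.arctan2(-d[0],d[1])),np.hypot(*d))
k=[onplane(W2,f2(*q),.025) for q in[(203,126),(403,114)]];d=k[1]-k[0];print("block yaw",np.degrees(np.arctan2(-d[0],d[1])),np.hypot(*d))
E
```

```text
post top [0.55061547 0.05486892 0.18845783] [-0.2 -0.5 -0.1  0.4 -0.1 -1.1]
post top z .188: [0.55207264 0.05418021] [0.55041685 0.05488031]
post bottom z .157: [0.54546737 0.05784074] [0.54657643 0.05386141]
L [0.55416514 0.02909099 0.13041549] [ 0.2  1.6 -1.2 -1.2]
R [0.54556033 0.08143246 0.12479066] [-0.1 -0.6  0.5  0.5]
0.12 8.44323636457845 0.054678356498321395
0.12 14.361981781567332 0.05634956596610214
0.135 8.443236364578489 0.05230241169759145
0.135 14.361981781567783 0.05410030351143769
block yaw 15.767967562673322 0.09946077863372177
```

{"name": "step_arm", "arguments": {"commands": [0,-0.005,0,0,0,2,1,0,0,0.035,0,0,0,1,0,0,0.04,0,0,0,1,0,0,0.04,0,0,0,1,0,0,0.03,0,0,0,1,0,0,0.014,0,0,0,1,0,0,0,0,0,0,1,0,0,0,0,0,0,0,0,0,0,0,0,0,0,0,0,0,0,0,0,0], "newtons": 60}}

```text
clock: 5.95
tcp_pos: [0.5517, 0.0531, 0.1711]
orientation: [3.142, 0.001, -2.966]
force: [0.1, 1.0, 0.1]
opening: 0.0319
grip_force: 0.0
```

{"name": "step_arm", "arguments": {"commands": [0,0,0,0,0,0,0,0,0,0,0,0,0,0,0,0,0,0,0,0,0,0,0,0,0,0,0,0,0,0,0,0,0,0,0,0,0,-0.005,0,0,0,0,0,0,-0.01,0,0,0,0,0,0,-0.01,0,0,0,0,0,0,-0.01,0,0,0,0,0,0,0,0,0,0,0]}}

```text
clock: 7.2
tcp_pos: [0.5519, 0.053, 0.2063]
orientation: [3.142, 0.002, -2.966]
force: [-0.0, 0.7, -0.7]
opening: 0.0122
grip_force: 58.4
```

```bash
python3 - <<'E'
from bench import r
from h import *
s=r.sense();print({k:np.round(s[k],3) for k in["clock","joint_positions","tcp_pos","orientation","force","opening"]})
a=r.snapshot("side")["image"][190:350,270:400,::-1]
b=r.snapshot("wrist")["image"][160:400,200:440,::-1]
v=np.hstack([cv2.resize(a,(390,480)),cv2.resize(b,(400,480))]);cv2.imwrite("pics/g3.png",v)
E
```

```text
{'clock': np.float64(7.2), 'joint_positions': array([-0.271,  0.438,  0.102,  2.032, -0.069,  0.672,  1.622]), 'tcp_pos': array([0.552, 0.053, 0.206]), 'orientation': array([ 3.142e+00,  2.000e-03, -2.966e+00]), 'force': array([-0.032,  0.683, -0.71 ]), 'opening': np.float64(0.012)}
```

View pics/g3.png

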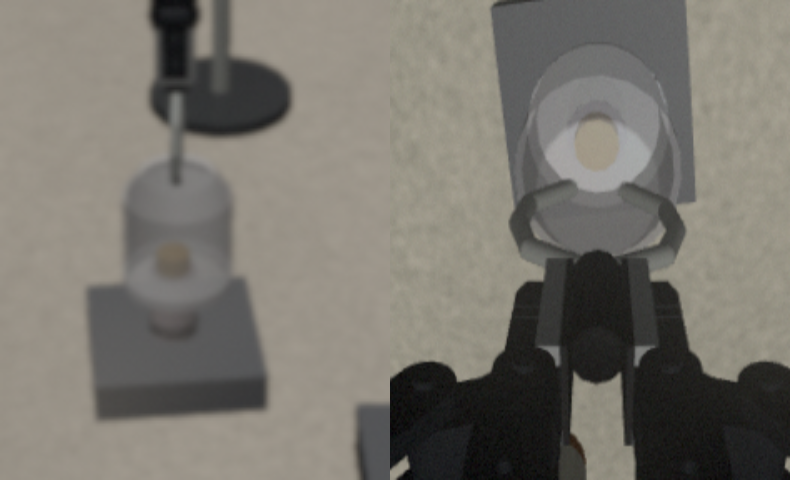

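The side crop shows the cover lifted off with the objective still in the block. The wrist crop shows the post gripped between the fingers at (597,330) and the ring lined up with them. On to the tip side of the hook.

{"name": "step_arm", "arguments": {"commands": [0,0,-0.025,0,0,0,0,0,0,-0.025,0,0,0,0,0.014,-0.022,0,0,0,0,0,0.023,-0.037,0,0,0,0,0,0.028,-0.044,0,0,0,0,0,0.028,-0.044,0,0,0,0,0,0.028,-0.044,0,0,0,0,0,0.028,-0.044,0,0,0,0,0,0.023,-0.037,0,0,0,0,0,0.014,-0.022,0,0,0,0,0], "newtons": 90}}

```text
clock: 8.55
tcp_pos: [0.4183, -0.2711, 0.255]
orientation: [-3.141, -0.001, -2.968]
force: [-0.6, 0.4, -0.8]
opening: 0.0111
grip_force: 88.0
```

{"name": "step_arm", "arguments": {"commands": [0,0,0,0,0,4,0,0,0,0,0,0,3,0,0,0,0,0,0,0,0,0,0,0,0,0,0,0,0,0,0,0,0,0,0,0,0,0,0,0,0,0,0,0,0,0,0,0,0,0,0,0,0,0,0,0,0,0,0,0,0,0,0,0,0,0,0,0,0,0]}}

```text
clock: 9.8
tcp_pos: [0.4197, -0.2691, 0.2553]
orientation: [-3.142, 0.0, -3.088]
force: [0.1, 0.1, -0.5]
opening: 0.0108
grip_force: 88.2
```

```bash
python3 - <<'E'
from bench import r
from h import *
s=r.sense();print({k:np.round(s[k],3) for k in["clock","joint_positions","tcp_pos","orientation","force","opening"]})
p=r.snapshot("wrist");pickle.dump((s,p),open("w4.pkl","wb"))
q=r.snapshot("side");t=r.snapshot("top");pickle.dump((q,t),open("s4.pkl","wb"))
a=p["image"][60:460,120:520,::-1]; b=q["image"][100:260,290:450,::-1]
cv2.imwrite("pics/h4.png",np.hstack([a,cv2.resize(b,(400,400),interpolation=cv2.INTER_CUBIC)]))
for t in["cover_eye","cover_post","hook_stand","hook_seat"]:
    print(t,[(np.round(x["location"],1).tolist(),round(x["conf"],2)) for x in r.tip_of("wrist",t)][:3])
E
```

```text
{'clock': np.float64(9.8), 'joint_positions': array([ 0.29 ,  0.312,  0.216,  2.101, -0.098,  0.738,  2.193]), 'tcp_pos': array([ 0.42 , -0.269,  0.255]), 'orientation': array([-3.142,  0.   , -3.088]), 'force': array([ 0.095,  0.123, -0.504]), 'opening': np.float64(0.011)}
cover_eye [([319.6, 292.9], 0.61)]
cover_post [([321.8, 319.7], 0.91)]
hook_stand []
hook_seat [([312.9, 407.5], 0.71)]
```

View pics/h4.png

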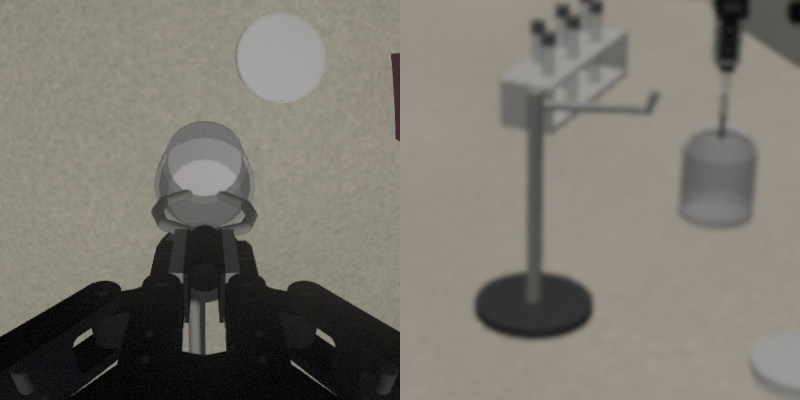

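The wrist crop shows the cover held upright with the ring at (205,210). The hook rod is visible between the fingers from (195,305) to (197,355). The side crop shows the cover at hook height beside the rod tip at (655,100).

```bash
python3 - <<'E'
from h import *
s,p=pickle.load(open("w4.pkl","rb"));W=lambda X:projw(p,s,X)
g=lambda x,y:(120+x,60+y)
im=p["image"].astype(float).mean(2)
for row in(366,380,395,410):print(row,np.round(im[row,300:335]).astype(int).tolist())
for q in[(195,308),(197,352)]:print(onplane(W,g(*q),.2,(.5,-.27)),onplane(W,g(*q),.204,(.5,-.27)))
print("tcp-eye proj",W([s["tcp_pos"][0],s["tcp_pos"][1],s["tcp_pos"][2]-.02]),W([[.471,-.2715,.218],[.48,-.2715,.204],[.57,-.267,.204]]))
q,t=pickle.load(open("s4.pkl","rb"))
S=lambda X:proj(q,X);T=lambda X:proj(t,X)
f=lambda x,y:(290+(x-400)/2.5,100+y/2.5)
# bell bottom rim centre in side view: (715,215) crop, expect z=tcp-.146
print("bell rim centre pred",S(s["tcp_pos"]-[0,0,.146]),"seen",f(715,213))
print("tip",S([.471,-.2715,.218]),f(656,94),"rod end",S([.48,-.2715,.2]),f(648,108),"root",S([.577,-.267,.2]),f(536,99), "coltop",S([.575,-.267,.213]),f(536,91))
E
```

```text
366 [24, 20, 16, 21, 30, 34, 30, 34, 20, 41, 88, 108, 118, 120, 118, 112, 105, 98, 88, 76, 52, 52, 49, 46, 47, 112, 130, 131, 133, 132, 125, 131, 129, 130, 133]
380 [22, 24, 19, 37, 64, 40, 32, 33, 39, 73, 102, 108, 114, 113, 116, 116, 115, 110, 98, 84, 52, 49, 47, 47, 49, 106, 130, 132, 133, 137, 134, 135, 131, 129, 132]
395 [17, 22, 65, 122, 133, 127, 127, 124, 110, 81, 91, 100, 106, 111, 116, 117, 114, 112, 102, 88, 65, 51, 49, 46, 49, 112, 130, 128, 126, 125, 126, 130, 127, 130, 132]
410 [11, 49, 97, 124, 126, 133, 132, 132, 120, 85, 82, 97, 103, 110, 113, 115, 112, 113, 104, 92, 69, 52, 50, 47, 49, 96, 129, 135, 138, 131, 128, 128, 127, 134, 132]
[ 0.49086115 -0.27022824] [ 0.48771315 -0.27027341]
[ 0.53132318 -0.26718515] [ 0.52732794 -0.26729404]
tcp-eye proj [[322.28243764 295.23429978]] [[313.5470275  360.24577428]
 [313.53092943 358.26210049]
 [314.98081282 449.91039821]]
bell rim centre pred [[415.39622112 185.28938589]] seen (416.0, 185.2)
tip [[394.3669637  135.74344196]] (392.4, 137.6) rod end [[389.61383073 143.64858979]] (389.2, 143.2) root [[343.65199236 141.7258319 ]] (344.4, 139.6) coltop [[344.63042995 135.95520205]] (344.4, 136.4)
```

{"name": "step_arm", "arguments": {"commands": [0,-0.005,0.003,0,0,0,0,0,0,0,0,0,0,0,-0.01,0,0,0,0,0,0,-0.02,0,0,0,0,0,0,-0.025,0,0,0,0,0,0,-0.025,0,0,0,0,0,0,-0.015,0,0,0,0,0,0,-0.005,0,0,0,0,0,0,0,0,0,0,0,0,0,0,0,0,0,0,0,0]}}

```text
clock: 11.4
tcp_pos: [0.519, -0.2689, 0.2524]
orientation: [3.142, -0.0, -3.089]
force: [-0.2, -0.3, -1.8]
opening: 0.011
grip_force: 88.2
```

```bash
python3 - <<'E'
from bench import r
from h import *
s=r.sense();print({k:np.round(s[k],4) for k in["clock","tcp_pos","orientation","force"]})
p=r.snapshot("wrist");q=r.snapshot("side")
a=p["image"][200:400,220:420,::-1]; b=q["image"][110:190,320:400,::-1]
cv2.imwrite("pics/h5.png",np.hstack([cv2.resize(a,(400,400),interpolation=cv2.INTER_CUBIC),cv2.resize(b,(400,400),interpolation=cv2.INTER_CUBIC)]))
S=lambda X:proj(q,X);e=s["tcp_pos"]-[0,0,.02]
print("eye",S(e),"seat pred",S([e[0],-.2695,.204]))
E
```

```text
{'clock': np.float64(11.4), 'tcp_pos': array([ 0.519 , -0.2689,  0.2524]), 'orientation': array([ 3.1416e+00, -4.0000e-04, -3.0887e+00]), 'force': array([-0.1735, -0.3259, -1.8443])}
eye [[371.48740816 128.29675895]] seat pred [[371.08384727 141.11021101]]
```

View pics/h5.png

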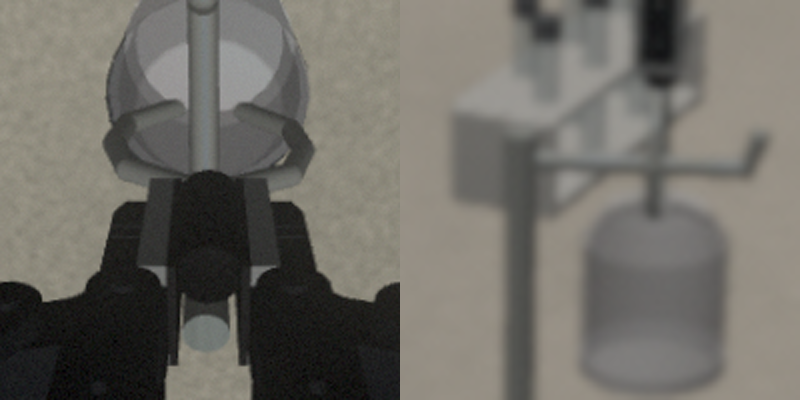

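The rod passes through the ring, centred (left crop at column 204), and the side crop shows the ring on the middle of the rod. Next I lower it.

{"name": "step_arm", "arguments": {"commands": [0,0,0.006,0,0,0,0,0,0,0.008,0,0,0,0,0,0,0.007,0,0,0,0,0,0,0.003,0,0,0,0,0,0,0.002,0,0,0,0,0,0,0.001,0,0,0,0,0,0,0,0,0,0,0,0,0,0,0,0,0,0,0,0,0,0,0,0,0,0,0,0,0,0,0,0]}}

```text
clock: 12.75
tcp_pos: [0.5199, -0.2688, 0.2254]
orientation: [-3.141, 0.0, -3.088]
force: [0.1, -1.7, -0.9]
opening: 0.0111
grip_force: 88.2
```

{"name": "step_arm", "arguments": {"commands": [0,0,0.001,0,0,0,0,0,0,0,0,0,0,0,0,0,0.001,0,0,0,0,0,0,0,0,0,0,0,0,0,0,0,0,0,0,0,0,0,0,0,0,0,0,0,0,0,0,0,0,0,0,0,0,0,0,0,0,0,0,0,0,0,0,0,0,0,0,0,0,0]}}

```text
clock: 14.0
tcp_pos: [0.5204, -0.2695, 0.2244]
orientation: [-3.14, 0.002, -3.088]
force: [-0.9, -2.2, 8.1]
opening: 0.011
grip_force: 89.4
```

{"name": "step_arm", "arguments": {"commands": [0,0,-0.0008,0,0,0,0,0,0,0,0,0,0,0.1,0,0,0,0,0,0,0.3,0,0,0,0,0,0,0.5,0,0,0,0,0,0,0.6,0,0,0,0,0,0,0.7,0,0,-0.015,0,0,0,0.7,0,0,-0.03,0,0,0,0.7,0,0,-0.03,0,0,0,1,0,0,-0.02,0,0,0,1]}}

```text
clock: 15.25
tcp_pos: [0.5201, -0.269, 0.3217]
orientation: [-3.141, 0.002, -3.088]
force: [0.2, 1.4, -0.5]
opening: 0.0855
grip_force: 0.0
```

```bash
python3 - <<'E'
from bench import r
from h import *
s=r.sense();print({k:np.round(s[k],4) for k in["clock","tcp_pos","orientation","force","opening"]})
p=r.snapshot("wrist");q=r.snapshot("side");t=r.snapshot("top");pickle.dump((s,p,q,t),open("w6.pkl","wb"))
a=p["image"][100:420,160:480,::-1]; b=q["image"][110:230,300:420,::-1]
cv2.imwrite("pics/h6.png",np.hstack([cv2.resize(a,(400,400)),cv2.resize(b,(400,400),interpolation=cv2.INTER_CUBIC)]))
for c in["wrist","top","side"]:
  for n in["camera_head","camera","focus","objective"]: print(c,n,[(np.round(x["location"],1).tolist(),round(x["conf"],2)) for x in r.tip_of(c,n)][:2])
E
```

```text
{'clock': np.float64(15.25), 'tcp_pos': array([ 0.5201, -0.269 ,  0.3217]), 'orientation': array([-3.1407e+00,  2.1000e-03, -3.0882e+00]), 'force': array([ 0.1545,  1.3735, -0.5156]), 'opening': np.float64(0.0855)}
wrist camera_head []
wrist camera [([320.7, 245.2], 0.72), ([513.0, 350.8], 0.45)]
wrist focus []
wrist objective [([548.8, 228.9], 0.66)]
top camera_head [([253.1, 326.5], 0.75), ([175.5, 212.2], 0.59)]
top camera [([191.9, 228.2], 0.88)]
top focus [([170.4, 230.8], 0.75)]
top objective [([295.3, 252.1], 0.6)]
side camera_head [([241.4, 351.8], 0.8)]
side camera [([248.6, 417.9], 0.92), ([368.2, 139.6], 0.62)]
side focus []
side objective [([328.1, 304.1], 0.63)]
```

View pics/h6.png

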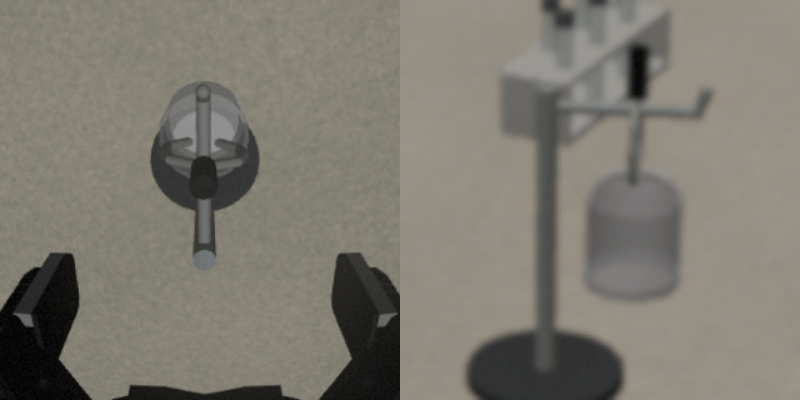

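The cover hangs on the hook, ring on the rod at about the middle (side crop (632,110)), with the fingers clear. Next I estimate the inspection camera's pose from silhouettes in pictures already taken and one new wrist view from the middle.

{"name": "step_arm", "arguments": {"commands": [0,0.02,-0.02,0,0,0,1,0,0.04,-0.02,0,0,0,1,0,0.055,0,0,0,0,1,0,0.055,0,0,0,0,1,0,0.055,0,0,0,0,1,0,0.055,0,0,0,0,1,0,0.05,0,0,0,0,1,0,0.03,0,0,0,0,1,0,0.02,0,0,0,0,1,0,0,0,0,0,0,1]}}

```text
clock: 17.25
tcp_pos: [0.4992, 0.1122, 0.359]
orientation: [3.141, -0.0, -3.085]
force: [-0.4, -1.0, -0.3]
opening: 0.0855
grip_force: 0.0
```

```bash
python3 - <<'E'
from bench import r
from h import *
s=r.sense();print({k:np.round(s[k],4) for k in["clock","joint_positions","tcp_pos","orientation"]})
V=[]
for c in["wrist","side","top"]:
    p=r.snapshot(c);R=r.regions_of(c,"camera_head");O=r.regions_of(c,"objective")
    print(c,[(np.round(x["extent"]).tolist(),round(x["conf"],2),int(x["region"].sum())) for x in R],"obj",[(np.round(x["extent"]).tolist(),round(x["conf"],2)) for x in O])
    V.append((c,s,p,R,O))
    print([(np.round(x["location"],1).tolist(),round(x["conf"],2)) for n in("camera_head","objective","focus") for x in r.tip_of(c,n)[:2]])
pickle.dump(V,open("w7.pkl","wb"))
E
```

```text
{'clock': np.float64(17.25), 'joint_positions': array([-0.3743,  0.2109,  0.0521,  1.9306, -0.0133,  1.0004,  1.3112]), 'tcp_pos': array([0.4992, 0.1122, 0.359 ]), 'orientation': array([ 3.1413, -0.    , -3.0851])}
wrist [([443.0, 290.0, 501.0, 330.0], 0.77, 1532)] obj [([261.0, 214.0, 288.0, 243.0], 0.88)]
[([488.3, 309.9], 0.77), ([49.4, 198.0], 0.5), ([278.2, 218.6], 0.81), ([277.0, 216.9], 0.64), ([510.3, 305.6], 0.78)]
side [([194.0, 341.0, 255.0, 413.0], 0.72, 3113)] obj [([315.0, 271.0, 334.0, 307.0], 0.93), ([354.0, 122.0, 384.0, 200.0], 0.6), ([192.0, 248.0, 224.0, 308.0], 0.19)]
[([244.5, 349.6], 0.92), ([325.3, 302.4], 0.75), ([328.7, 310.3], 0.17)]
top [] obj [([292.0, 247.0, 305.0, 260.0], 0.59)]
[([438.6, 255.6], 0.59), ([293.0, 251.4], 0.42)]
```

```bash
cat > head.py <<'E'
from h import *
def axes(yaw,tilt=np.radians(30)):
    n=np.array([-np.sin(tilt)*np.cos(yaw),-np.sin(tilt)*np.sin(yaw),np.cos(tilt)])
    v=np.array([-np.sin(yaw),np.cos(yaw),0]);return np.cross(v,n),v,n   # u x v = n
a=np.linspace(0,2*np.pi,40,endpoint=False);C=np.c_[np.cos(a),np.sin(a)]
def mask(g,x,y,z,yaw,bx,by,tilt=np.radians(30),sc=2):
    u,v,n=axes(yaw,tilt);P=np.array([x,y,z]);m=np.zeros((480*sc,640*sc),np.uint8)
    B=np.array([[i*bx/2,j*by/2] for i in(-1,1) for j in(-1,1)])
    for D,z0,z1 in((C*.017,0,-.02),(C*.025,-.01,-.02),(B,-.03,-.105)):
        pts=np.vstack([P+D[:,:1]*u+D[:,1:]*v+k*n for k in(z0,z1)])
        h=cv2.convexHull((g(pts)*sc).astype(np.float32)).astype(np.int32);cv2.fillConvexPoly(m,h,1)
    return cv2.resize(m.astype(np.float32),(640,480),interpolation=cv2.INTER_AREA)
def fit(views,x0,bxy=((.05,.056),(.056,.05))):
    for bx,by in bxy:
        f=lambda q:sum(1-np.minimum(m:=mask(g,q[0],q[1],.13,q[2],bx,by),R).sum()/np.maximum(m,R).sum() for g,R in views)
        best=min((minimize(f,[x0[0],x0[1],w],method="Nelder-Mead",options=dict(initial_simplex=[[x0[0],x0[1],w],[x0[0]+.01,x0[1],w],[x0[0],x0[1]+.01,w],[x0[0],x0[1],w+.3]])) for w in(-.2,.2,.6)),key=lambda z:z.fun)
        print(bx,np.round(best.x,4),"deg",np.degrees(best.x[2]),best.fun)
    return best.x
E
python3 - <<'E'
from head import *
V=pickle.load(open("w7.pkl","rb"))
o=pickle.load(open("s0.pkl","rb"));S=lambda X:proj(o["side"][0],X);T=lambda X:proj(o["top"][0],X)
s,p=V[0][1:3];W=lambda X:projw(p,s,X)
vs=[(W,V[0][3][0]["region"].astype(np.float32)),(S,V[1][3][0]["region"].astype(np.float32))]
for sub in(vs,vs[:1],vs[1:]):fit(sub,(.622,.313))
s1,p1=pickle.load(open("w1.pkl","rb"));W1=lambda X:projw(p1,s1,X)
print("lens",solve([(S,(242,352)),(T,(175,217)),(W1,(487,281)),(W,(488.3,309.9))]))
print("focus",solve([(T,(170,230)),(W1,(498.8,274.1)),(W,(510.3,305.6))]))
# objective thread top: brass colour
im=p["image"];c=im[205:255,250:300].astype(int);m=(c[...,0]-c[...,2]>30)
ys,xs=np.nonzero(m);print("brass",m.sum(),xs.mean()+250,ys.mean()+205,xs.min()+250,xs.max()+250,ys.min()+205,ys.max()+205)
R=V[0][4][0]["region"];print(V[0][4][0]["extent"],c[::6,::6,0]-c[::6,::6,2])
E
```

```text
0.05 [0.6194 0.3132 0.0647] deg 3.7095150403960755 0.4234113097190857
0.056 [ 0.6194  0.3147 -0.    ] deg -0.0022157323109104807 0.4833623766899109
0.05 [0.6199 0.3077 0.6782] deg 38.85810723943882 0.3009878993034363
0.056 [0.6211 0.3069 0.7195] deg 41.226936908276436 0.2904421091079712
0.05 [0.6192 0.3121 0.0517] deg 2.962026923150269 0.07612913846969604
0.056 [ 0.6197  0.3146 -0.0184] deg -1.051734952130112 0.09244662523269653
lens (array([0.62116677, 0.31407652, 0.12593581]), array([-0.4, -0.4, -1.5,  0.7,  0.5, -0.2, -4.2, -0.2]))
focus (array([0.57951959, 0.30573254, 0.19189971]), array([-2.7,  0.7,  0.4,  1.5, -0.8, -1.1]))
brass 222 270.9864864864865 232.96396396396398 263 279 225 241
[260.9, 214.4, 288.0, 243.4] [[-4 -2 -4  0 -1 -2 -1 -3 -2]
 [-1  1  0  0  0  0  0 -1  0]
 [-4  1 -4  4  5  4 -1  1 -1]
 [-2 -2  0  2  6  0  4  0 -2]
 [-1 -3 -7 78 75 10 -3  3  1]
 [-1 -2 -2 77 79  0 -3 -1 -1]
 [ 0 -2 -2 16 18  0  0  1  1]
 [ 0  0 -1  0  0 -3  1 -2  2]
 [-2 -1 -1  0 -1  0 -2  0  9]]
```

{"name": "step_arm", "arguments": {"commands": [-0.006,0.03,0.01,0,0,0,1,-0.007,0.045,0.012,0,0,0,1,-0.007,0.045,0.012,0,0,0,1,-0.007,0.045,0.012,0,0,0,1,-0.005,0.027,0.01,0,0,0,1,0,0,0,0,-10,0,1,0,0,0,0,-10,0,1,0,0,0,0,-10,0,1,0,0,0,0,0,0,1,0,0,0,0,0,0,1]}}

```text
clock: 19.4
tcp_pos: [0.5242, 0.3019, 0.3032]
orientation: [-3.131, 0.484, -3.09]
force: [0.0, -0.8, -0.1]
opening: 0.0855
grip_force: 0.0
```

```bash
python3 - <<'E'
from bench import r
from head import *
s=r.sense();print({k:np.round(s[k],4) for k in["clock","joint_positions","tcp_pos","orientation"]})
p=r.snapshot("wrist");R=r.regions_of("wrist","camera_head")
print([(np.round(x["extent"]).tolist(),round(x["conf"],2),int(x["region"].sum())) for x in R])
print([(n,np.round(x["location"],1).tolist(),round(x["conf"],2)) for n in("camera_head","focus","camera") for x in r.tip_of("wrist",n)[:2]])
pickle.dump((s,p,R),open("w8.pkl","wb"))
W=lambda X:projw(p,s,X)
P=np.array([.62,.313,.13])
u,v,n=axes(.055);print("pred lens,focus",W(P),W(P+.07*n))
V=pickle.load(open("w7.pkl","rb"));W7=lambda X:projw(V[0][2],V[0][1],X);print("brass",onplane(W7,(271,233),.081,(.55,.05)))
x,y=W(P)[0].astype(int);x=min(max(x,100),540);y=min(max(y,75),405)
v=p["image"][y-75:y+75,x-100:x+100,::-1];cv2.imwrite("pics/w8.png",cv2.resize(v,None,fx=4,fy=4,interpolation=cv2.INTER_CUBIC));print(x-100,y-75)
E
```

```text
{'clock': np.float64(19.4), 'joint_positions': array([-1.0104,  0.2751,  0.2829,  2.1283,  0.581 ,  0.4419,  0.3768]), 'tcp_pos': array([0.5242, 0.3019, 0.3032]), 'orientation': array([-3.1314,  0.4838, -3.0904])}
[([307.0, 173.0, 362.0, 240.0], 0.69, 3188)]
[('camera_head', [334.6, 210.6], 0.65), ('focus', [327.5, 226.3], 0.58), ('camera', [330.9, 137.4], 0.67)]
pred lens,focus [[332.04511138 211.24187402]] [[332.82109419 230.42977017]]
brass [0.55278123 0.05359642]
232 136
```

View pics/w8.png

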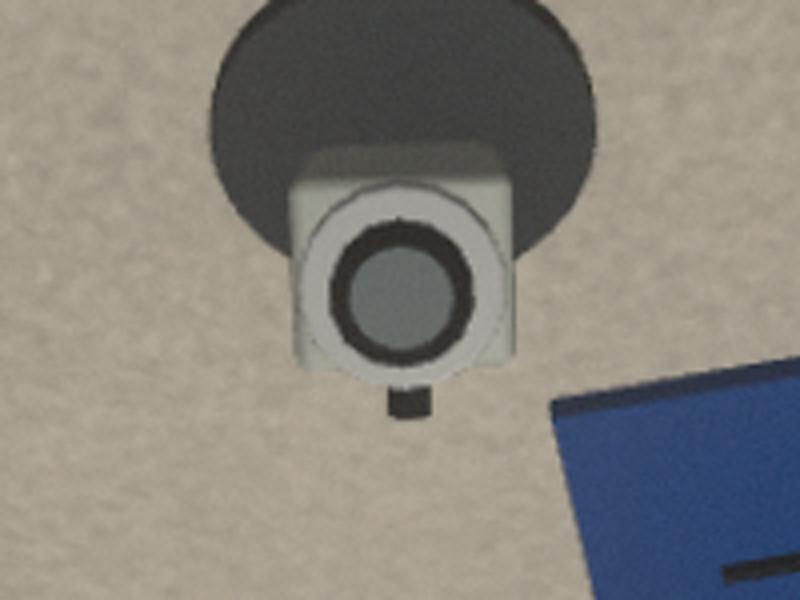

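The crop shows the camera head face on: lens glass centre at crop (402,292), i.e. pixel (332.5,209), light ring centre (402,285.5), box 290 to 513 wide, head axis nearly vertical in the image.

```bash
python3 - <<'E'
from head import *
s,p,R=pickle.load(open("w8.pkl","rb"));W=lambda X:projw(p,s,X)
V=pickle.load(open("w7.pkl","rb"));S=lambda X:proj(V[1][2],X)
o=pickle.load(open("s0.pkl","rb"));T=lambda X:proj(o["top"][0],X)
s1,p1=pickle.load(open("w1.pkl","rb"));W1=lambda X:projw(p1,s1,X)
g=lambda x,y:(232+x/4,136+y/4)
print("lens on z .13:",onplane(W,g(402,292),.13,(.62,.31)))
vw=(W,R[0]["region"].astype(np.float32));vs=(S,V[1][3][0]["region"].astype(np.float32))
for q in([vw,vs],[vw]):fit(q,(.62,.313),((.05,.056),))
# point fit: lens, ring centre, box face/back top edges with yaw, tilt free
def f(q,full=False):
    P=q[:3];u,v,n=axes(q[3],q[4]);e=[]
    e+=[W(P)[0]-g(402,292), W(P-.01*n)[0]-g(402,285.5), .5*(S(P)[0]-(242,352)), (.7*(T(P)[0]-(175,217))), .7*(W1(P)[0]-(487,281))]
    b=[W(P-.105*n+.028*k*v+.025*u*j)[0] for k in(-1,1) for j in(-1,1)]
    e=np.concatenate(e)
    return np.r_[e,(q[2]-.13)/.001,(q[4]-np.radians(30))/np.radians(1)]
for y0 in(0,.3):
    q=least_squares(f,[.62,.313,.13,y0,.52]);print(np.round(q.x,4),np.degrees(q.x[3:]),np.round(q.fun,1),q.cost)
for yw in(-.05,0,.05,.1,.15):
    u,v,n=axes(yw);P=q.x[:3]
    pr=W(np.array([P,P-.01*n,P-.105*n,P-.105*n-.025*u,P-.105*n+.025*u]))
    c=[W(P-.105*n+sg*.025*u+k*.028*v)[0] for sg in(-1,1) for k in(-1,1)]
    print(yw,"crop:",np.round((pr-(232,136))*4).tolist(),"back corners",np.round((np.array(c)-(232,136))*4).tolist())
E
```

```text
lens on z .13: [0.61721575 0.31324823]
0.05 [0.6194 0.3137 0.0574] deg 3.288817909795553 0.15981370210647583
0.05 [0.6205 0.3136 0.095 ] deg 5.443105959662078 0.06621670722961426
[0.6188 0.3131 0.1291 0.1221 0.5231] [ 6.99400123 29.97272787] [-0.3  0.6  0.   0.2  0.7 -1.2 -1.1  1.   0.4 -0.4 -0.9 -0. ] 2.8136988227665127
[0.6188 0.3131 0.1291 0.1221 0.5231] [ 6.9940264  29.97272788] [-0.3  0.6  0.   0.2  0.7 -1.2 -1.1  1.   0.4 -0.4 -0.9 -0. ] 2.813698822766736
-0.05 crop: [[401.0, 295.0], [398.0, 286.0], [380.0, 224.0], [387.0, 142.0], [372.0, 305.0]] back corners [[293.0, 134.0], [480.0, 150.0], [280.0, 298.0], [463.0, 313.0]]
0 crop: [[401.0, 295.0], [399.0, 286.0], [388.0, 225.0], [392.0, 142.0], [384.0, 306.0]] back corners [[298.0, 138.0], [486.0, 147.0], [292.0, 302.0], [476.0, 310.0]]
0.05 crop: [[401.0, 295.0], [401.0, 286.0], [397.0, 225.0], [397.0, 142.0], [396.0, 306.0]] back corners [[303.0, 142.0], [491.0, 143.0], [304.0, 306.0], [489.0, 307.0]]
0.1 crop: [[401.0, 295.0], [402.0, 286.0], [406.0, 225.0], [403.0, 142.0], [409.0, 306.0]] back corners [[309.0, 146.0], [497.0, 139.0], [317.0, 309.0], [501.0, 303.0]]
0.15 crop: [[401.0, 295.0], [403.0, 286.0], [414.0, 224.0], [408.0, 142.0], [421.0, 306.0]] back corners [[314.0, 149.0], [502.0, 135.0], [329.0, 312.0], [513.0, 299.0]]
```

{"name": "step_arm", "arguments": {"commands": [0,0,0,0,9.2,0,1,0,0,0,0,9.2,0,1,0,0,0,0,9.2,0,1,-0.002,-0.025,0.008,0,0,0,1,-0.003,-0.045,0.009,0,0,0,1,-0.004,-0.055,0.009,0,0,0,1,-0.003,-0.055,0.009,0,0,0,1,-0.002,-0.045,0.009,0,0,0,1,-0.002,-0.024,0.009,0,0,0,1,0,0,0,0,0,0,1]}}

```text
clock: 20.9
tcp_pos: [0.5526, 0.0492, 0.2524]
orientation: [-3.129, 0.019, -3.103]
force: [0.8, 1.4, 0.8]
opening: 0.0854
grip_force: 0.0
```

```bash
cat > obj.py <<'E'
from bench import r
from head import *
def err(s,P,yaw=0.0,down=True,n=None):
    """tool-frame shift (m) and turn (deg) to reach TCP P with tool z=-n, tool x along heading yaw+180"""
    Rt=Ro.from_euler("xyz",s["orientation"])
    n=np.array([0,0,1.]) if n is None else n
    v=np.array([-np.sin(yaw),np.cos(yaw),0]);z=-n;v=v-z*(v@z);v/=np.linalg.norm(v)
    Rg=Ro.from_matrix(np.c_[np.cross(v,z),v,z])
    return np.round(Rt.inv().apply(P-s["tcp_pos"]),4),np.round(np.degrees((Rt.inv()*Rg).as_rotvec()),2)
E
python3 - <<'E'
from obj import *
s=r.sense();print({k:np.round(s[k],4) for k in["clock","tcp_pos","orientation"]})
p=r.snapshot("wrist");W=lambda X:projw(p,s,X)
im=p["image"].astype(int);m=((im[...,0]-im[...,2])>30).astype(np.uint8)
q=W([.5528,.0536,.081])[0];print("pred",q)
n,l,st,ce=cv2.connectedComponentsWithStats(m)
for i in range(1,n):
    if st[i,4]>60:print(st[i],ce[i],onplane(W,ce[i],.081,(.55,.05)))
print([(np.round(x["location"],1).tolist(),round(x["conf"],2),onplane(W,x["location"],.009,(.55,.05))) for x in r.tip_of("wrist","objective")[:2]])
print([(np.round(x["location"],1).tolist(),round(x["conf"],2),onplane(W,x["location"],.0,(.55,.05))) for x in r.tip_of("wrist","block")[:2]])
print(err(s,np.array([.5528,.0536,.039]),.08))
E
```

```text
{'clock': np.float64(20.9), 'tcp_pos': array([0.5526, 0.0492, 0.2524]), 'orientation': array([-3.1293,  0.0187, -3.1027])}
pred [330.86909755 210.91045143]
[ 227    0  111   50 4174] [278.21370388  19.61787254] [0.39264169 0.00458361]
[320 200  23  23 422] [330.99052133 211.16113744] [0.55301643 0.05371294]
[304 380  44  32 981] [325.86850153 394.92150866] [0.75979419 0.05781683]
[ 10 418  33  22 128] [ 27.5078125 430.515625 ] [ 0.96580111 -0.46700069]
[127 459  13  15  74] [133.36486486 466.87837838] [ 0.97127749 -0.23557653]
[141 463  28  16 127] [153.44094488 470.66929134] [ 0.967915   -0.19861231]
[([332.8, 195.4], 0.74, array([0.5553119 , 0.05606027]))]
[([328.9, 193.2], 0.65, array([0.55510394, 0.05199157]))]
(array([0.0037, 0.007 , 0.2133]), array([-0.73,  1.06, -2.36]))
```

{"name": "step_arm", "arguments": {"commands": [0,0,0,-0.7,1.1,-2.4,1,-0.0008,0.0044,0,0,0,0,1,0,0,0.03,0,0,0,1,0,0,0.045,0,0,0,1,0,0,0.045,0,0,0,1,0,0,0.035,0,0,0,1,0,0,0,0,0,0,1,0,0,0,0,0,0,1,0,0,0,0,0,0,1,0,0,0,0,0,0,1]}}

```text
clock: 22.3
tcp_pos: [0.5536, 0.0567, 0.0991]
orientation: [-3.141, 0.002, -3.056]
force: [-0.1, 0.6, 0.5]
opening: 0.0852
grip_force: 0.0
```

```bash
python3 - <<'E'
from obj import *
s=r.sense();print({k:np.round(s[k],4) for k in["clock","tcp_pos","orientation","force"]})
p=r.snapshot("wrist");W=lambda X:projw(p,s,X)
im=p["image"].astype(int);m=((im[...,0]-im[...,2])>30).astype(np.uint8)
n,l,st,ce=cv2.connectedComponentsWithStats(m)
print("pred",W([.553,.0537,.081]))
for i in range(1,n):
    if st[i,4]>300:print(st[i],ce[i],onplane(W,ce[i],.081,(.55,.05)))
print(err(s,np.array([.553,.0537,.040]),.08))
E
```

```text
{'clock': np.float64(22.3), 'tcp_pos': array([0.5536, 0.0567, 0.0991]), 'orientation': array([-3.1413e+00,  2.5000e-03, -3.0559e+00]), 'force': array([-0.0931,  0.5603,  0.5299])}
pred [[315.78377151 295.37853101]]
[ 295  274   43   42 1307] [316.32670237 296.08951798] [0.55334817 0.05397898]
(array([ 0.001 , -0.003 ,  0.0591]), array([-0.02,  0.14,  0.33]))
```

{"name": "step_arm", "arguments": {"commands": [0.0006,-0.0028,0.02,0,0,0,1,0,0,0.025,0,0,0,1,0,0,0.014,0,0,0,1,0,0,0,0,0,0,1,0,0,0,0,0,0,0.4,0,0,0,0,0,0,0.3,0,0,0,0,0,0,0,0,0,0,0,0,0,0,0,0,0,0,0,0,0,0,0,0,0,0,0,0], "newtons": 60}}

```text
clock: 23.6
tcp_pos: [0.5528, 0.0538, 0.0395]
orientation: [-3.141, 0.001, -3.056]
force: [-0.8, -0.6, 6.6]
opening: 0.0266
grip_force: 58.6
```

{"name": "step_arm", "arguments": {"commands": [0,0,0,0,0,0,0,0,0,-0.006,0,0,0,0,0,0,-0.01,0,0,0,0,0,0,-0.02,0,0,0,0,0,0,-0.03,0,0,0,0,0,0,-0.04,0,0,0,0,0,0,-0.04,0,0,0,0,0,0,-0.04,0,0,0,0,0,0,-0.03,0,0,0,0,0,0,0,0,0,0,0], "newtons": 80}}

```text
clock: 24.85
tcp_pos: [0.5533, 0.0539, 0.2576]
orientation: [-3.142, 0.005, -3.056]
force: [0.2, -0.5, -1.7]
opening: 0.0262
grip_force: 78.6
```

```bash
python3 - <<'E'
from obj import *
s=r.sense();print({k:np.round(s[k],4) for k in["clock","joint_positions","tcp_pos","orientation","force","opening"]})
p=r.snapshot("wrist");W=lambda X:projw(p,s,X)
im=p["image"].astype(int);m=((im[...,0]-im[...,2])>30).astype(np.uint8)
n,l,st,ce=cv2.connectedComponentsWithStats(m)
Rt=Ro.from_euler("xyz",s["orientation"])
for i in range(1,n):
    if st[i,4]>300:print(st[i],ce[i])
print("pred brass top if on axis",W(s["tcp_pos"]+Rt.apply([[0,0,.0305-.072],[.002,0,.0305-.072],[0,.002,.0305-.072]])))
print([(np.round(x["location"],1).tolist(),round(x["conf"],2)) for x in r.tip_of("wrist","objective")[:2]],W(s["tcp_pos"]+Rt.apply([0,0,.0305])))
q=r.snapshot("side");print("side",[(np.round(x["location"],1).tolist(),round(x["conf"],2)) for x in r.tip_of("side","objective")[:2]],proj(q,s["tcp_pos"]+Rt.apply([0,0,.0305])))
n=axes(.08)[2];L=np.array([.619,.3133,.1297]);print(err(s,L+n*.1405,.08,n=n),err(s,L+n*.1405,.08))
E
```

```text
{'clock': np.float64(24.85), 'joint_positions': array([-0.2093,  0.3729,  0.0133,  1.9743, -0.006 ,  0.7894,  1.4637]), 'tcp_pos': array([0.5533, 0.0539, 0.2576]), 'orientation': array([-3.1416,  0.0051, -3.056 ]), 'force': array([ 0.1915, -0.4557, -1.7177]), 'opening': np.float64(0.0262)}
[ 230    0  108   49 4266] [281.03703704  20.36075949]
[ 288  340   68   71 3444] [321.84436702 375.82404181]
[  0 413  59  37 473] [ 28.30655391 431.03805497]
pred brass top if on axis [[321.33376236 380.06745034]
 [321.31067682 375.39579747]
 [327.5252168  380.06848248]]
[([324.8, 289.3], 0.58)] [[322.35995043 285.57755638]]
side [([326.8, 197.5], 0.57)] [[326.93869123 198.99420295]]
(array([-0.0173,  0.2532,  0.0063]), array([  0.08, -29.71,   0.31])) (array([-0.0173,  0.2532,  0.0063]), array([-0.  ,  0.29,  0.32]))
```

{"name": "step_arm", "arguments": {"commands": [0,0,0,0,-9.9,0,0,0,0,0,0,-9.9,0,0,0,0,0,0,-9.9,0.3,0,-0.002,0.025,0.002,0,0,0,0,-0.002,0.045,0.002,0,0,0,0,-0.002,0.055,0.002,0,0,0,0,-0.002,0.055,0.003,0,0,0,0,-0.002,0.045,0.003,0,0,0,0,-0.002,0.028,0.002,0,0,0,0,0,0,0,0,0,0,0]}}

```text
clock: 26.3
tcp_pos: [0.5553, 0.2953, 0.2342]
orientation: [-3.097, 0.39, -3.058]
force: [-0.2, -0.5, -2.0]
opening: 0.0264
grip_force: 79.0
```

```bash
python3 - <<'E'
from obj import *
s=r.sense();print({k:np.round(s[k],4) for k in["clock","joint_positions","tcp_pos","orientation","force"]})
p=r.snapshot("wrist");W=lambda X:projw(p,s,X)
print([(n,np.round(x["location"],1).tolist(),round(x["conf"],2)) for n in("camera_head","focus","objective") for x in r.tip_of("wrist",n)[:2]])
n=axes(.08)[2];L=np.array([.619,.3133,.1297]);print("pred",W([L,L+.07*n]));print(err(s,L+n*.1005,.08,n=n))
for R in r.regions_of("wrist","camera_head")[:1]:
    print(R["extent"]);fit([(W,R["region"].astype(np.float32))],(.619,.313),((.05,.056),))
pickle.dump((s,p),open("w9.pkl","wb"))
E
```

```text
{'clock': np.float64(26.3), 'joint_positions': array([-0.8779,  0.4098,  0.2271,  2.092 ,  0.4505,  0.3844,  0.5662]), 'tcp_pos': array([0.5553, 0.2953, 0.2342]), 'orientation': array([-3.0968,  0.3898, -3.0581]), 'force': array([-0.1775, -0.5012, -1.9896])}
[('camera_head', [347.3, 256.3], 0.71), ('focus', [345.4, 282.1], 0.74), ('objective', [325.2, 286.2], 0.96)]
pred [[347.31100128 257.45173096]
 [349.51827065 286.60012079]]
(array([-0.007 ,  0.0137,  0.0211]), array([-2.48, -7.66,  0.35]))
[314.0, 211.3, 381.9, 286.7]
0.05 [0.62   0.314  0.0793] deg 4.541878701006465 0.07848435640335083
```

{"name": "step_arm", "arguments": {"commands": [0,0.003,0,-0.6,-1.9,0.1,0,0,0.003,0,-0.6,-1.9,0.1,0,0,0.003,0,-0.6,-1.9,0.1,0,0,0.003,0,-0.6,-1.9,0,0,-0.004,0.001,0,0,0,0,0,0,0,0.005,0,0,0,0,0,0,0.005,0,0,0,0,0,0,0,0,0,0,0,0,0,0,0,0,0,0,0,0,0,0,0,0,0]}}

```text
clock: 27.8
tcp_pos: [0.564, 0.3059, 0.229]
orientation: [-3.141, 0.525, -3.066]
force: [-0.1, -0.3, -1.5]
opening: 0.0265
grip_force: 78.9
```

```bash
cat > chk.py <<'E'
from obj import *
s=r.sense();print({k:np.round(s[k],4) for k in["clock","tcp_pos","orientation","force"]})
n=axes(.08)[2];L=np.array([.6194,.3135,.130]);print(err(s,L+n*.1005,.08,n=n))
p=r.snapshot("wrist");W=lambda X:projw(p,s,X)
print([(n,np.round(x["location"],1).tolist(),round(x["conf"],2)) for n in("camera_head","objective") for x in r.tip_of("wrist",n)[:1]],W([L,L+.07*n,s["tcp_pos"]+Ro.from_euler("xyz",s["orientation"]).apply([0,0,.0305])]))
R=r.regions_of("wrist","camera_head")
if R:fit([(W,R[0]["region"].astype(np.float32))],(.619,.313),((.05,.056),))
E
python3 chk.py
```

```text
{'clock': np.float64(27.8), 'tcp_pos': array([0.564 , 0.3059, 0.229 ]), 'orientation': array([-3.1408,  0.5245, -3.0656]), 'force': array([-0.087 , -0.2916, -1.51  ])}
(array([0.0012, 0.0032, 0.0132]), array([-0.16,  0.05, -0.2 ]))
[('camera_head', [329.5, 234.1], 0.87), ('objective', [324.8, 288.0], 0.85)] [[327.73380856 232.14141422]
 [328.53918623 271.78185851]
 [322.24692396 284.56428132]]
0.05 [0.6203 0.3128 0.1229] deg 7.044181834121597 0.04656076431274414
```

{"name": "step_arm", "arguments": {"commands": [0.001,0.003,0.003,-0.2,0,-0.2,0,0,0,0.004,0,0,0,0,0,0,0.004,0,0,0,0,0,0,0.002,0,0,0,0,0,0,0,0,0,0,0,0,0,0,0,0,0,0,0,0,0,0,0,0,0,0,0,0,0,0,0,0,0,0,0,0,0,0,0,0,0,0,0,0,0,0]}}

```text
clock: 29.25
tcp_pos: [0.5694, 0.3095, 0.2173]
orientation: [3.141, 0.525, -3.061]
force: [-0.6, 0.9, -0.5]
opening: 0.0266
grip_force: 78.9
```

```bash
python3 chk.py; python3 - <<'E'
from obj import *
s=r.sense();nose=s["tcp_pos"]+Ro.from_euler("xyz",s["orientation"]).apply([0,0,.0305])
for c in("side","top"):
    p=r.snapshot(c);print(c,[(n,np.round(x["location"],1).tolist(),round(x["conf"],2)) for n in("objective","camera_head","focus","cover_eye","cover_post","hook_seat","reagent") for x in r.tip_of(c,n)[:1]],"nose",proj(p,nose))
E
```

```text
{'clock': np.float64(29.25), 'tcp_pos': array([0.5694, 0.3095, 0.2173]), 'orientation': array([ 3.1408,  0.5246, -3.0614]), 'force': array([-0.5684,  0.8827, -0.5352])}
(array([ 0.0002, -0.    ,  0.0002]), array([0.05, 0.06, 0.01]))
[('camera_head', [320.5, 236.9], 0.73), ('objective', [325.2, 286.7], 0.83)] [[322.62429206 239.26651164]
 [322.15930331 283.99819396]
 [322.24122744 284.56303586]]
0.05 [0.6199 0.313  0.111 ] deg 6.357025334221664 0.03957784175872803
side [('objective', [325.5, 307.1], 0.7), ('camera_head', [241.1, 348.3], 0.79), ('cover_eye', [328.2, 310.0], 0.6), ('reagent', [210.1, 298.5], 0.88)] nose [[265.788981   314.44617656]]
top [('objective', [162.5, 227.9], 0.71), ('camera_head', [254.5, 322.2], 0.57), ('focus', [169.5, 228.6], 0.72), ('cover_eye', [457.6, 251.3], 0.78), ('cover_post', [460.4, 246.0], 0.69), ('hook_seat', [455.8, 251.9], 0.94), ('reagent', [293.0, 162.9], 0.66)] nose [[165.06404463 228.46448782]]
```

```bash
python3 -c "
from bench import r
print(r.sense()['dq'].round(4));print(r.finish_job())"
```

```text
[ 0.0016 -0.001  -0.001   0.0004 -0.0011 -0.0006 -0.0014]
the job is handed in; nothing more can be done
None
```

The job is handed in at about 30 s: the cover hangs on the hook, and the objective is held steady with its nose 70 mm from the lens glass, on the axis to within a few millimetres and about 1° by my own measurements.

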